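# Lay out the tasting board on the butcher's block

## Task

Lay out the pink tasting board: lift only the upper, silver cup off the stack and stand it in the middle of the white coaster, leaving the copper cup below it standing where it is, and then put the red-knobbed lid on that silver cup so that it sits home. Stand the yellow mustard jar in the middle of the black coaster, and stand the wooden pepper mill on the board midway between the two coasters. Everything ends upright and let go; leave the green jar and the brass weight where they are.

Things in the scene. Friction and masses are not known exactly. Their poses are not given: they have to be found in the camera images.
- cup_mid (a point): Silver steel cup, upper of the nested stack, 60 mm tall, 0.11 kg, open top. Round band, outer diameter 56, inner 52, forms its top 26 mm; below that shoulder it narrows to 38 at the foot. Point: on its axis, 30 above its foot; z up. Nested, its shoulder rests on the copper cup's rim: it stands 26 higher, only the band showing; to take it alone hold the band above that rim.
- lowcup_mid (a point): Lower cup of the stack, which stays: same shape and size as the silver one but copper-coloured and with a flat foot plate 84 in diameter and 3 thick, 0.2 kg, standing on the block, rim 60 above the block. This point is on its axis, 30 above its foot.
- lid_mid (a point): Lid for the silver cup, 40 mm tall, 0.06 kg: steel disc 60 in diameter, its top 10 above the underside, with an upright red knob 20 in diameter, 30 tall. Under the disc a 6 deep plug, 38 wide at the bottom, 46 at the top, drops into the cup. Lies on its plug on the block. Point: on its axis, 20 above the underside; z up. Seated, it is 44 above the cup's point.
- mill_mid (a point): Pepper mill: dark turned wood, upright, 100 tall, 0.2 kg. A cylinder 52 in diameter forms its lower 58 mm; above it a neck 36 and a head 46 in diameter, with a small brass ball on top. This point is on its axis, 50 above its foot; z up.
- mustard_mid (a point): Mustard jar: closed round jar, yellow all over with a yellow cap, upright, 68 tall, 0.22 kg, 54 in diameter (cap 51, the top 18 mm). This point is on its axis, 34 above its foot; z up.
- board: Pink tasting board, fixed: 110 by 340 mm, 12 thick. Origin at the centre of its underside, on the block; x across it (away from the robot), y along its length. The coasters lie on its long centre line, 115 either side of its centre: midway between them is over this origin.
- marble: White coaster: a fixed disc 84 in diameter, 6 thick, lying on the board towards one end (which end varies). Origin at the centre of its underside; its top is 6 above it, 18 above the block.
- slate: Black coaster: a fixed disc of the same size on the board towards the other end. Origin at the centre of its underside; its top is 6 above it, 18 above the block.
- relish_mid (a point): Bystander: closed green jar with a white cap, 68 tall, 54 in diameter, loose. This point is on its axis, 34 above its foot.
- weight_mid (a point): Bystander: brass scale weight with a small knob, 52 tall, 48 in diameter, loose. This point is on its axis, 26 above its foot.
Not all that is in view belongs to the job. What is shaped like the part that bears lid_mid but blue is not meant. Leave any blue look-alike of the part that bears cup_mid alone.

How it is judged (in metres and radians):
On the way, in this order (a step that is already met when the one before it is completed fails the run):
1. the silver cup stands on the white coaster, the lid not yet on it (horizontal distance between cup_mid and marble below 0.014 m and height (world z) of cup_mid between 0.044 and 0.052 m and angle between cup_mid's own z axis and vertical below 0.1 rad and linear speed of cup below 0.02 m/s and angular speed of cup below 0.3 rad/s and horizontal distance between lid_mid and cup_mid above 0.06 m), for 0.2 s.
2. the lid sits home on the silver cup, on the white coaster (horizontal distance between cup_mid and marble below 0.014 m and height (world z) of cup_mid between 0.044 and 0.052 m and angle between each of cup_mid, lid_mid's own z axis and vertical below 0.1 rad and linear speed of each of cup, lid below 0.02 m/s and angular speed of each of cup, lid below 0.3 rad/s and horizontal distance between lid_mid and cup_mid below 0.007 m and z of lid_mid in the frame of cup_mid between 0.04 and 0.0475 m), for 0.2 s.
At the end, for the whole second after the job is handed in: Upright, at rest: cup within 14 mm of the white coaster's centre, lid seated on it (7 mm); jar within 14 mm of the black coaster's centre; mill on the board within 15 mm of midway. Copper cup moved under 25 mm; green jar and weight under 20 mm (all of step 2 and horizontal distance between mill_mid and board below 0.015 m and height (world z) of mill_mid between 0.057 and 0.067 m and angle between each of mill_mid, mustard_mid, lowcup_mid's own z axis and vertical below 0.1 rad and linear speed of each of mill, mustard below 0.02 m/s and angular speed of each of mill, mustard below 0.3 rad/s and horizontal distance between mustard_mid and slate below 0.014 m and height (world z) of mustard_mid between 0.048 and 0.056 m and distance of lowcup_mid from where it was at the start of the episode below 0.025 m and distance of each of relish_mid, weight_mid from where it was at the start of the episode below 0.02 m); the robot touches nothing.
It fails at once if the copper cup is lifted off the block (by more than 12 mm) or knocked over (height (world z) of lowcup_mid above 0.042 m or angle between lowcup_mid's own z axis and vertical above 0.5 rad).
It fails at once if the green jar or the brass weight is shifted more than 25 mm (distance of any of relish_mid, weight_mid from where it was at the start of the episode above 0.025 m).
It also fails if it takes over 120 s, if anything falls off the work surface, if the arm or the gripper's body presses on something with over 40 N, if the wrist force passes 120 N, or if a joint passes its speed limit or range.

## Robot

A 6-joint arm with a two-finger parallel gripper is mounted at the origin on the work surface. World frame = base frame: x ahead of the robot, y to its left, z up, the work surface at z = 0. Lengths are in m, angles in degrees, forces in N, time in s.
With the tool pointing down it reaches from about 0.375 to 0.9 m from the base axis. Payload 3.1 kg.
Tool frame: the origin (TCP) lies midway between the tips of the shut fingers; the grasp point (between the pads) lies bot.hold_point_z behind it (bot.hold_point_z is the distance from the TCP to the grasp point, in m); z points along the fingers, y is the direction in which the jaws open and shut (so a half turn about z gives the same grasp; the last joint's range is limited). The gripper opens to 87 mm and grips with 3 to 60 N. Pads are 19 mm wide; open, the fingers measure 117 mm over their backs; the gripper's body (75 mm by 190 mm) begins 51 mm behind the grasp point.
Start: joints at [-83.738, 30.224, 82.088, -0, 67.689, -10.227], TCP at [0.177, -0.599, 0.223] pointing down, gripper open.
Joint ranges: [-176.69, 176.69], [-43.24, 126.21], [12.49, 139.97], [-82, 262], [0, 151.66], [-163.58, 163.58]. Speed limits (degrees/s): [159.86, 159.86, 180, 180, 180, 180].

## Interface

Orientations are given as a 3x3 rotation matrix whose columns are the frame's x, y, z axes.
In Python, from rig import bot, vision gives the robot as it stands.
- The arm moves only by the shell command python3 -m inch 'ROWS'. ROWS is JSON, a list of rows, each a list of 5 numbers: the finger opening in mm, from 0 to 87, then the shift along the tool's x, y, z in mm, then the turn about the tool's z in rad. In form: [[hand, dx, dy, dz, roll], ...]. A call has 1 to 8 rows; each row is the pose to reach, as a shift and turn from the pose measured when the call began, along the tool's axes at that moment; what a row does not reach only later rows make up. A row lasts 1/10 s, in which the tool goes at most 50 mm and 8.59 degrees, less where a joint would pass 70% of its speed; a pose out of reach is approached as far as the arm can. A call with a gripper value outside its range is refused whole. The fingers move at their own pace and stop on an object; the grip force is fixed at half the most. Time passes only in rows, so rows that repeat a pose let the fingers close. It gives the time, the measured TCP pose, the force and the opening at its end, in the units of the state.
- bot.read_state(): the state, without advancing time (a new reading comes with each control period).
- vision.capture(name): name is "side" or "top"; returns (picture, depth): 420x560x3 uint8, red, green, blue; 420x560 float32, m along the optical axis (not along the pixel's ray), 0 where there is no reading.
- vision.camera_model(name): a dict with "intrinsics" (3x3 intrinsics, pixels), "dist" ([k1, k2, p1, p2, k3] as OpenCV has them; the pictures are not rectified), "camera_from_world" (4x4, takes a point from world to camera coordinates). Camera axes: x right, y down, z forward; pixel columns grow to the right and rows downward; lengths in m; the calibration is good to about 2 mm. A picture is of the moment at which its call begins. camera_model takes no time and is no camera call.
- bot.hand_in(): hands the job in, once; it reports no verdict.
The state is a dict: "time_s": time; "joint_positions": joint angles; "qvel": joint speeds; "tau": joint torques, N m; "position": TCP position; "tcp_rot": TCP orientation; "force": force on the tool from outside, world axes, zero at the start; "moment": the same for the moment, N m; "opening": opening from 0.0 (shut) to 1.0 (fully open).
Only numpy, scipy, OpenCV 4.12 (cv2) and the standard library are available. Lean on these libraries where they do the work, as an engineer would, in place of code of your own. Each camera call takes 0.05 s, during which the arm holds its last target. There are 200 camera calls.

## Working session

There is one attempt and no reset: what is moved stays moved. The work goes in short steps, Python scripts to look and compute and a shell command to move; the robot and the scene stay as the last step left them, time stands still between calls to the robot, and variables do not carry over. Pictures are saved under pics/ and viewed, about 12 in all and at most 16, crops included, and the job is handed in when it is done.

```bash
mkdir -p pics; ls; python3 - <<'E'
from rig import bot, vision
import cv2
print(bot.hold_point_z); s=bot.read_state(); print(s)
for n in("side","top"):
    p,d=vision.capture(n); cv2.imwrite(f"pics/{n}0.png",p[:,:,::-1]); 
    m=vision.camera_model(n); print(n,m, (d>0).mean())
E
```

```text
pics
0.0187
{'time_s': 0.0, 'joint_positions': array([-8.37373690e+01,  3.02783459e+01,  8.21562181e+01, -7.35982697e-04,
        6.76877858e+01, -1.02252051e+01]), 'qvel': array([-0.0191008 , -0.010988  ,  0.06455622,  0.01882146, -0.0462013 ,
        0.06820058]), 'tau': array([-3.38836116e-04, -4.40041780e+01, -1.76589721e+01,  6.32948452e-02,
        5.81247511e-02, -1.76362405e-04]), 'position': array([ 0.17734867, -0.5985546 ,  0.2215792 ]), 'tcp_rot': array([[ 9.58878667e-01,  2.83816210e-01, -2.44755594e-04],
       [ 2.83816078e-01, -9.58876391e-01,  2.12136629e-03],
       [ 3.67387782e-04, -2.10359846e-03, -9.99997720e-01]]), 'force': array([ 0.80654449, -0.15174224, -0.42514297]), 'moment': array([-0.01531835,  0.0025912 , -0.03907479]), 'opening': 1.0019083289193775}
side {'intrinsics': array([[460.42544974,   0.        , 273.08309459],
       [  0.        , 460.42544974, 208.80909019],
       [  0.        ,   0.        ,   1.        ]]), 'dist': array([-0.08423794,  0.        ,  0.        ,  0.        ,  0.        ]), 'camera_from_world': array([[-0.99286278, -0.11833069,  0.01487774,  0.53075692],
       [-0.07994614,  0.56778537, -0.81928529,  0.09345441],
       [ 0.08849923, -0.81462729, -0.57319304,  1.41102125],
       [ 0.        ,  0.        ,  0.        ,  1.        ]])} 0.996109693877551
top {'intrinsics': array([[524.80147708,   0.        , 283.82461669],
       [  0.        , 524.80147708, 208.31274866],
       [  0.        ,   0.        ,   1.        ]]), 'dist': array([-0.16176532,  0.        ,  0.        ,  0.        ,  0.        ]), 'camera_from_world': array([[-0.01376057, -0.99979781, -0.01466243,  0.02685787],
       [-0.98864879,  0.01579831, -0.14941215,  0.53306455],
       [ 0.14961358,  0.01244   , -0.98866628,  1.41993486],
       [ 0.        ,  0.        ,  0.        ,  1.        ]])} 0.9961394557823129
```

View pics/top0.png

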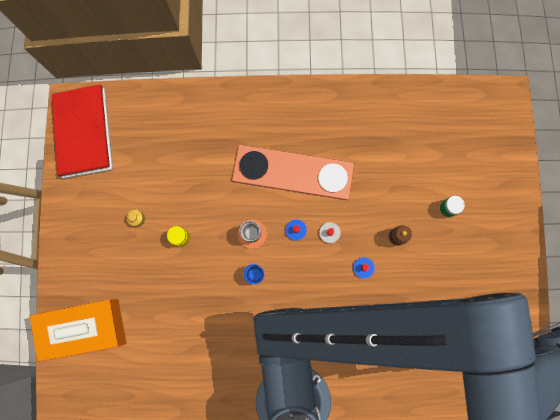

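View pics/side0.png

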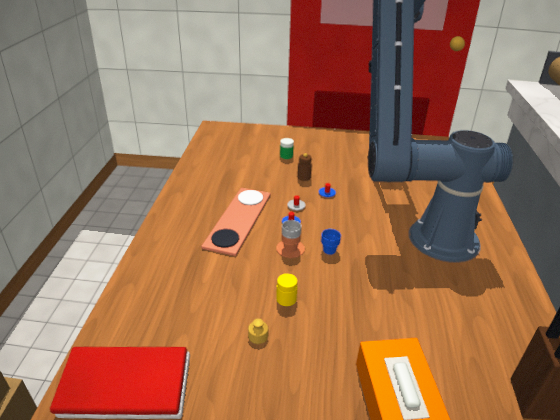

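In the top view, the stack is the silver cup in copper at (251,232). The white coaster is at (333,178), the black at (254,165), mustard at (177,236), the mill at (401,235), the green jar at (453,206) and the weight at (134,217). There are three lid candidates: (330,232) silver disc, (296,230) blue and (363,268) blue. The description (steel disc) fits only (330,232). The cup candidates are (251,232) silver in copper and (254,274) blue; the silver one is meant.

```bash
cat > h.py <<'E'
from rig import bot, vision
import numpy as np, cv2
def cloud(n):
    p,d=vision.capture(n); m=vision.camera_model(n)
    v,u=np.mgrid[:420,:560]
    r=cv2.undistortPoints(np.stack([u,v],-1).reshape(-1,1,2).astype(float),m["intrinsics"],m["dist"]).reshape(420,560,2)
    T=np.linalg.inv(m["camera_from_world"])
    c=np.dstack([r*d[...,None],d])
    w=c@T[:3,:3].T+T[:3,3]; w[d==0]=np.nan
    return p,w
def near(p,w,xy,R,z0,z1):
    return (np.hypot(w[...,0]-xy[0],w[...,1]-xy[1])<R)&(w[...,2]>z0)&(w[...,2]<z1)
def circ(w,k):
    (x,y),r=cv2.minEnclosingCircle(w[k][:,:2].astype(np.float32)); return np.round([x,y,r],4)
E
python3 - <<'E'
from h import *
C={n:cloud(n) for n in("top","side")}
seeds=dict(white=(333,178),black=(254,165),lid=(330,232),stack=(251,232),mustard=(177,236),mill=(401,235),relish=(453,206),weight=(134,217),bluelid1=(296,230),bluelid2=(363,268),bluecup=(254,274))
for k,(u,v) in seeds.items():
    p,w=C["top"]; s=w[v,u,:2]; print(k,np.round(w[v,u],3))
    for n in C:
        p,w=C[n]; z=w[...,2]; b=near(p,w,s,.045,.004,.3)
        zt=np.percentile(z[b],98)
        for lo,hi in((zt-.004,zt+.01),):
            q=b&(z>lo)&(z<hi); print("  ",n,"ztop",round(zt,4),q.sum(),circ(w,q),"med",np.round(np.median(w[q],0),4), "all",circ(w,b))
# coaster from colour in both views
for n in C:
    p,w=C[n]; h=cv2.cvtColor(p,cv2.COLOR_RGB2HSV)
    pk=(h[...,0]<12)&(h[...,1]>90)&(h[...,1]<190)&(h[...,2]>150)
    for nm,uv in(("white",(333,178)),("black",(254,165))):
        s=C["top"][1][uv[1],uv[0],:2]
        b=near(p,w,s,.06,.005,.04)&((h[...,1]<60)if nm=="white" else (h[...,2]<80))
        print(nm,n,b.sum(),circ(w,b),np.round(np.nanmean(w[b],0),4))
p,_=C["top"]; cv2.imwrite("pics/crop1.png",cv2.resize(p[140:300,160:480],None,fx=2.4,fy=2.4,interpolation=cv2.INTER_CUBIC)[:,:,::-1])
E
```

```text
white [ 0.623 -0.123  0.013]
   top ztop 0.0229 190 [ 0.6232 -0.1192  0.042 ] med [ 0.6218 -0.1199  0.0205] all [ 0.623  -0.1226  0.0449]
   side ztop 0.0243 135 [ 0.6247 -0.1205  0.0421] med [ 0.6241 -0.1238  0.0216] all [ 0.6226 -0.1223  0.0449]
black [0.664 0.103 0.018]
   top ztop 0.0238 163 [0.6637 0.1054 0.0412] med [0.6633 0.1084 0.0213] all [0.6639 0.103  0.0449]
   side ztop 0.0239 194 [0.6669 0.1063 0.0423] med [0.6639 0.1084 0.0212] all [0.6638 0.103  0.0448]
lid [ 0.465 -0.108  0.038]
   top ztop 0.0417 24 [ 0.4673 -0.1081  0.0095] med [ 0.468  -0.1091  0.0405] all [ 0.4674 -0.109   0.044 ]
   side ztop 0.0432 19 [ 0.4704 -0.1087  0.0125] med [ 0.4692 -0.108   0.0416] all [ 0.463  -0.1079  0.0427]
stack [0.47  0.112 0.028]
   top ztop 0.088 36 [0.4669 0.1121 0.0279] med [0.4643 0.1058 0.0871] all [0.4698 0.1116 0.0447]
   side ztop 0.0882 56 [0.469  0.1112 0.0289] med [0.4684 0.1117 0.0869] all [0.4696 0.1141 0.0434]
mustard [0.458 0.312 0.065]
   top ztop 0.0732 76 [0.4589 0.3148 0.0246] med [0.4582 0.3139 0.0707] all [0.4572 0.3146 0.0427]
   side ztop 0.0716 192 [0.461
[... 1067 characters left out ...]
8]
   top ztop 0.0424 28 [ 0.3682 -0.203   0.0098] med [ 0.3694 -0.2042  0.0412] all [ 0.3645 -0.1967  0.0447]
   side ztop 0.0431 13 [ 0.3703 -0.2001  0.0114] med [ 0.3688 -0.1988  0.0426] all [ 0.3646 -0.1959  0.0433]
bluecup [0.354 0.106 0.006]
   top ztop 0.0624 33 [0.3519 0.1049 0.0279] med [0.3517 0.1046 0.0608] all [0.3523 0.1085 0.0435]
   side ztop 0.0625 57 [0.3581 0.1033 0.0294] med [0.3559 0.0991 0.0607] all [0.3525 0.1116 0.0395]
white top 660 [ 0.6248 -0.1217  0.0429] [ 0.6241 -0.1208  0.017 ]
black top 601 [0.665  0.1055 0.0411] [0.6647 0.1048 0.0175]
white side 297 [ 0.6301 -0.1212  0.0472] [ 0.6273 -0.1179  0.02  ]
black side 369 [0.6667 0.108  0.0412] [0.6664 0.1105 0.0197]
```

View pics/crop1.png

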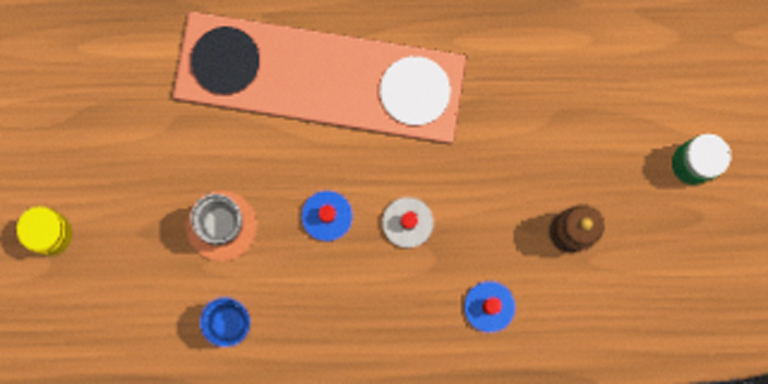

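The enlarged crop confirms it: the steel disc with red knob at crop (408,222) is the lid, and the cup inside the copper foot plate at crop (217,219) is silver; their look-alikes are blue. Next I triangulate the colour blobs and work out the first move.

```bash
cat >> h.py <<'E'
def ray(n,uv):
    m=vision.camera_model(n); R=m["camera_from_world"]
    q=cv2.undistortPoints(np.array([[uv]],float),m["intrinsics"],m["dist"])[0,0]
    d=R[:3,:3].T@np.r_[q,1]; o=-R[:3,:3].T@R[:3,3]; return o,d/np.linalg.norm(d)
def plane(n,uv,z):
    o,d=ray(n,uv); return np.round((o+d*(z-o[2])/d[2])[:2],4)
def tri(a,b):
    (o,d),(p,e)=ray("top",a),ray("side",b)
    t=np.linalg.lstsq(np.c_[d,-e],p-o,rcond=None)[0]
    x,y=o+d*t[0],p+e*t[1]; return np.round((x+y)/2,4),round(float(np.linalg.norm(x-y)),4)
def to(x,y,z):
    s=bot.read_state(); R=s["tcp_rot"]
    print("t",round(s["time_s"],2),"pos",np.round(s["position"],4),"open",round(s["opening"],3),"shift mm",np.round(1000*R.T@(np.array([x,y,z])-s["position"]),1))
E
python3 - <<'E'
from h import *
C={n:cloud(n) for n in("top","side")}
seeds=dict(white=(.6255,-.120),black=(.6655,.106),knob=(.468,-.1085),mustard=(.459,.315))
for k,s in seeds.items():
    uv={}
    for n,(p,w) in C.items():
        h=cv2.cvtColor(p,cv2.COLOR_RGB2HSV); H,S,V=h[...,0],h[...,1],h[...,2]
        c=dict(white=(S<60)&(V>140),black=(V<80),knob=((H<6)|(H>174))&(S>170)&(V>90),mustard=(H>24)&(H<36)&(S>180))[k]
        b=near(p,w,s,.06,-.02,.1)&c
        _,_,st,ce=cv2.connectedComponentsWithStats(b.astype(np.uint8)); i=1+np.argmax(st[1:,4]); uv[n]=ce[i]; print(k,n,st[i],np.round(ce[i],1))
    print(k,tri(uv["top"],uv["side"]),[plane(n,uv[n],dict(white=.018,black=.018,knob=.027,mustard=.034)[k]) for n in uv])
to(.468,.1117,.20); to(.468,-.25,.20)
E
```

```text
white top [318 163  30  29 662] [332.5 177.4]
white side [238 190  25  15 299] [250. 197.]
white (array([ 0.6259, -0.1209,  0.0175]), 0.004) [array([ 0.6238, -0.1209]), array([ 0.6278, -0.1206])]
black top [240 151  28  28 601] [253.4 164.8]
black side [212 230  27  17 368] [224.8 238. ]
black (array([0.6665, 0.105 , 0.0148]), 0.0025) [array([0.6645, 0.1047]), array([0.6669, 0.1087])]
knob top [327 228   7   7  33] [330.  231.4]
knob side [294 196   5   9  44] [296.  200.1]
knob (array([ 0.4698, -0.1089,  0.0277]), 0.0032) [array([ 0.4682, -0.1089]), array([ 0.4714, -0.1102])]
mustard top [167 226  22  20 324] [177.1 235.5]
mustard side [277 274  20  32 559] [286.4 289.2]
mustard (array([0.4623, 0.3178, 0.039 ]), 0.0015) [array([0.4621, 0.3189]), array([0.4634, 0.3127])]
t 0.3 pos [ 0.1774 -0.599   0.2222] open 0.999 shift mm [ 480.4 -599.    22.7]
t 0.3 pos [ 0.1774 -0.599   0.2222] open 0.999 shift mm [ 377.7 -252.2   22.4]
```

```bash
python3 -m inch '[[87,45,-20,0,0],[87,85,-40,0,0],[87,128,-65,0,0],[87,170,-95,0,0],[87,210,-125,0,0],[87,250,-150,0,0],[87,290,-180,0,0],[87,330,-208,0,0]]'
python3 -m inch '[[87,20,-40,0,0],[87,35,-80,0,0],[87,50,-125,0,0],[87,65,-170,0,0],[87,80,-215,0,0],[87,95,-260,5,0],[87,110,-305,10,0],[87,125,-345,15,0]]'
python3 -c "
from h import *
to(.468,.1117,.11)"
```

```text
time_s: 1.1
position: [0.4357, -0.3041, 0.2226]
tcp_rot: [[0.959, 0.284, 0.0], [0.284, -0.959, 0.001], [0.0, -0.001, -1.0]]
force: [0.5, -0.3, 0.2]
opening: 1.001
time_s: 1.9
position: [0.4573, 0.0643, 0.2079]
tcp_rot: [[0.959, 0.284, 0.001], [0.284, -0.959, 0.001], [0.001, -0.001, -1.0]]
force: [0.7, -1.0, -0.4]
opening: 1.001
t 1.9 pos [0.4573 0.0643 0.2079] open 1.001 shift mm [ 23.6 -42.4  97.9]
```

```bash
python3 -m inch '[[87,24,-42,0,0],[87,24,-42,0,0],[87,24,-42,30,0],[87,24,-42,60,0],[87,24,-42,90,0],[87,24,-42,98,0],[87,24,-42,98,0]]'
python3 - <<'E'
from h import *
to(.468,.1117,.065)
p,w=cloud("side"); cv2.imwrite("pics/s1.png",cv2.resize(p[150:290,200:390],None,fx=4,fy=4,interpolation=cv2.INTER_CUBIC)[:,:,::-1])
E
```

```text
time_s: 2.6
position: [0.4678, 0.1109, 0.1091]
tcp_rot: [[0.959, 0.283, -0.002], [0.283, -0.959, 0.001], [-0.002, -0.001, -1.0]]
force: [0.9, -0.0, 0.4]
opening: 1.001
t 2.6 pos [0.4678 0.1109 0.1091] open 1.001 shift mm [ 0.5 -0.7 44.1]
```

View pics/s1.png

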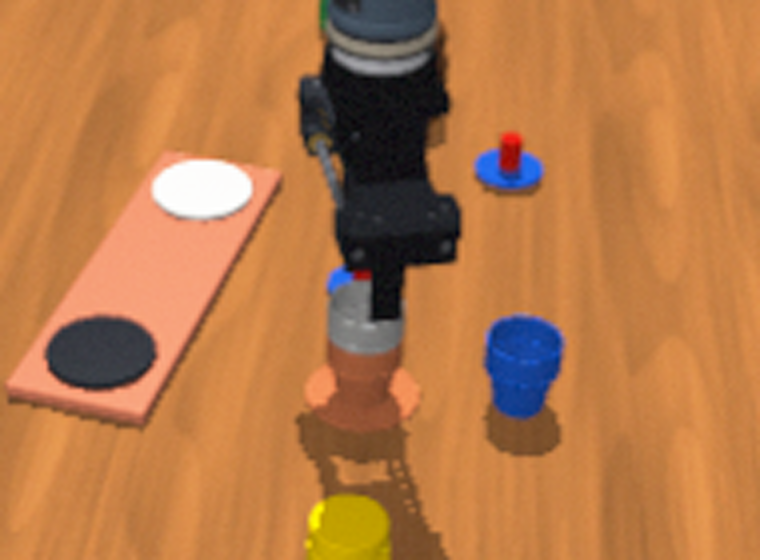

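The side view shows the gripper centred over the silver band (crop (366,315)), with the copper rim at crop row ~348. The near finger's sideways offset matches the jaw yaw. Now I descend and grip.

```bash
python3 -m inch '[[87,0,-1,20,0],[87,0,-1,40,0],[87,0,-1,44,0],[60,0,-1,44,0],[40,0,-1,44,0],[40,0,-1,44,0],[40,0,-1,44,0],[40,0,-1,44,0]]'
python3 -m inch '[[40,0,0,0,0],[40,0,0,0,0],[40,0,0,-10,0],[40,0,0,-30,0],[40,0,0,-60,0],[40,0,0,-100,0],[40,0,0,-100,0]]'
python3 - <<'E'
from h import *
to(.6258,-.1208,.18)
p,w=cloud("side"); cv2.imwrite("pics/s2.png",cv2.resize(p[150:290,200:390],None,fx=4,fy=4,interpolation=cv2.INTER_CUBIC)[:,:,::-1])
E
```

```text
time_s: 3.45
position: [0.4691, 0.1119, 0.0668]
tcp_rot: [[0.959, 0.284, 0.002], [0.284, -0.959, 0.0], [0.002, 0.0, -1.0]]
force: [-0.5, 0.2, 4.1]
opening: 0.646
time_s: 4.15
position: [0.4722, 0.1121, 0.1715]
tcp_rot: [[0.959, 0.284, 0.013], [0.284, -0.959, 0.001], [0.012, 0.003, -1.0]]
force: [1.3, -0.6, -2.0]
opening: 0.645
t 4.15 pos [0.4722 0.1121 0.1715] open 0.645 shift mm [ 81.2 266.9  -6.7]
```

View pics/s2.png

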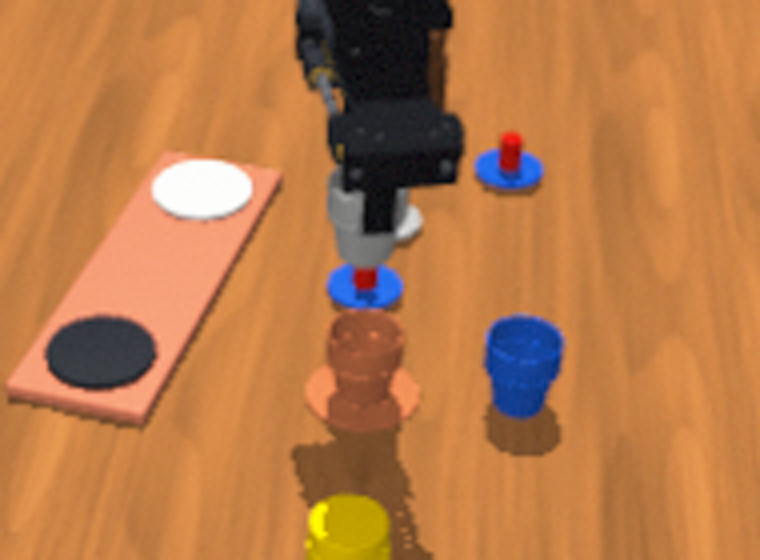

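Silver cup lifted alone; the copper cup is still at crop (366,370). Moving over the white coaster.

```bash
python3 -m inch '[[40,5,35,0,0],[40,18,75,0,0],[40,32,115,0,0],[40,46,155,0,0],[40,60,195,0,0],[40,72,235,0,0],[40,80,262,0,0],[40,80,262,0,0]]'
python3 -m inch '[[40,0,0,0,0],[40,0,0,0,0]]'
python3 -c "
from h import *
to(.6258,-.1208,.075)"
```

```text
time_s: 5.0
position: [0.6234, -0.1205, 0.1691]
tcp_rot: [[0.96, 0.28, 0.009], [0.28, -0.96, -0.001], [0.009, 0.003, -1.0]]
force: [0.6, 0.3, -1.0]
opening: 0.646
time_s: 5.2
position: [0.6219, -0.1197, 0.1676]
tcp_rot: [[0.96, 0.28, 0.006], [0.28, -0.96, 0.001], [0.006, 0.001, -1.0]]
force: [0.5, 0.1, -1.0]
opening: 0.646
t 5.2 pos [ 0.6219 -0.1197  0.1676] open 0.646 shift mm [ 2.9  2.1 92.6]
```

```bash
python3 -m inch '[[40,3,2,20,0],[40,3,2,50,0],[40,3,2,80,0],[40,3,2,95,0],[40,3,2,97,0],[40,3,2,97,0],[40,3,2,97,0]]'
python3 - <<'E'
from h import *
to(.6258,-.1208,.059)
p,w=cloud("side"); cv2.imwrite("pics/s3.png",cv2.resize(p[130:270,180:370],None,fx=4,fy=4,interpolation=cv2.INTER_CUBIC)[:,:,::-1])
E
```

```text
time_s: 5.9
position: [0.627, -0.1208, 0.0721]
tcp_rot: [[0.96, 0.281, 0.009], [0.281, -0.96, -0.0], [0.008, 0.003, -1.0]]
force: [1.2, -0.5, -0.7]
opening: 0.641
t 5.9 pos [ 0.627  -0.1208  0.0721] open 0.641 shift mm [-1.3 -0.4 13.1]
```

View pics/s3.png

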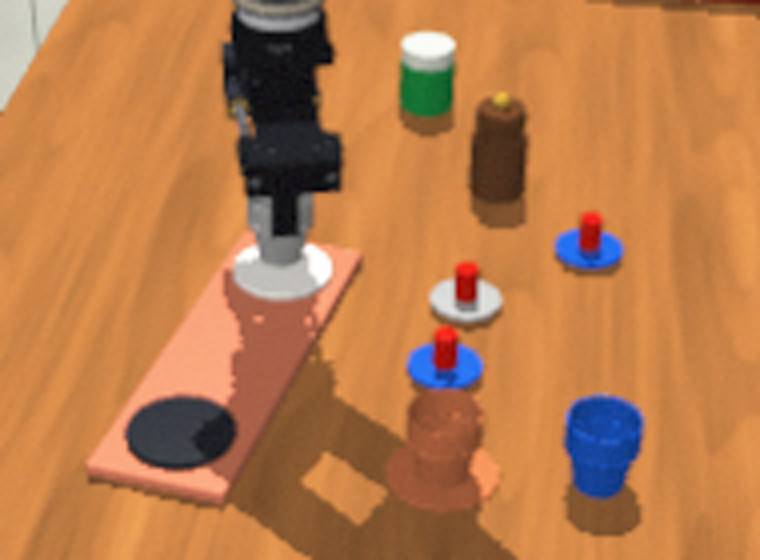

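The cup hangs just above the white coaster (crop (283,270)) and is upright. Lowering until contact.

```bash
python3 -m inch '[[40,-1,0,4,0],[40,-1,0,8,0],[40,-1,0,11,0],[40,-1,0,12,0],[40,-1,0,13,0],[40,-1,0,13,0]]'
```

```text
time_s: 6.55
position: [0.6262, -0.1213, 0.0591]
tcp_rot: [[0.96, 0.281, 0.009], [0.281, -0.96, -0.0], [0.008, 0.003, -1.0]]
force: [0.4, -0.3, -2.2]
opening: 0.643
```

```bash
python3 -m inch '[[40,0,0,1,0],[40,0,0,2,0],[40,0,0,2,0],[40,0,0,2,0]]'
```

```text
time_s: 6.95
position: [0.6267, -0.1212, 0.0588]
tcp_rot: [[0.96, 0.281, 0.01], [0.281, -0.96, -0.001], [0.009, 0.003, -1.0]]
force: [-1.9, 0.9, 6.5]
opening: 0.642
```

Contact (+6.5 N). Release and rise.

```bash
python3 -m inch '[[60,0,0,0,0],[75,0,0,0,0],[87,0,0,0,0],[87,0,0,0,0],[87,0,0,-20,0],[87,0,0,-60,0],[87,0,0,-100,0],[87,0,0,-110,0]]'
python3 -m inch '[[87,-25,-5,0,0],[87,-60,-15,0,0],[87,-100,-25,0,0],[87,-140,-35,0,0],[87,-155,-38,0,0],[87,-155,-38,0,0]]'
python3 - <<'E'
from h import *
to(.4698,-.1089,.06)
for n in("top","side"):
    p,w=cloud(n); z=w[...,2]
    b=near(p,w,(.6258,-.1208),.04,.07,.1); print(n,b.sum(),circ(w,b),np.percentile(z[b],[50,98]))
    if n=="side": cv2.imwrite("pics/s4.png",cv2.resize(p[130:270,180:370],None,fx=4,fy=4,interpolation=cv2.INTER_CUBIC)[:,:,::-1])
E
```

```text
time_s: 7.75
position: [0.6285, -0.1222, 0.1735]
tcp_rot: [[0.96, 0.281, 0.018], [0.281, -0.96, -0.004], [0.016, 0.009, -1.0]]
force: [0.6, 0.1, -0.4]
opening: 0.997
time_s: 8.35
position: [0.466, -0.1284, 0.1699]
tcp_rot: [[0.96, 0.279, 0.014], [0.279, -0.96, -0.002], [0.013, 0.006, -1.0]]
force: [-0.2, -0.7, 0.0]
opening: 0.999
t 8.35 pos [ 0.466  -0.1284  0.1699] open 0.999 shift mm [  7.7 -18.3 109.9]
top 65 [ 0.6249 -0.1193  0.0284] [0.07581942 0.08332485]
side 103 [ 0.6266 -0.1204  0.032 ] [0.07643685 0.08318823]
```

View pics/s4.png

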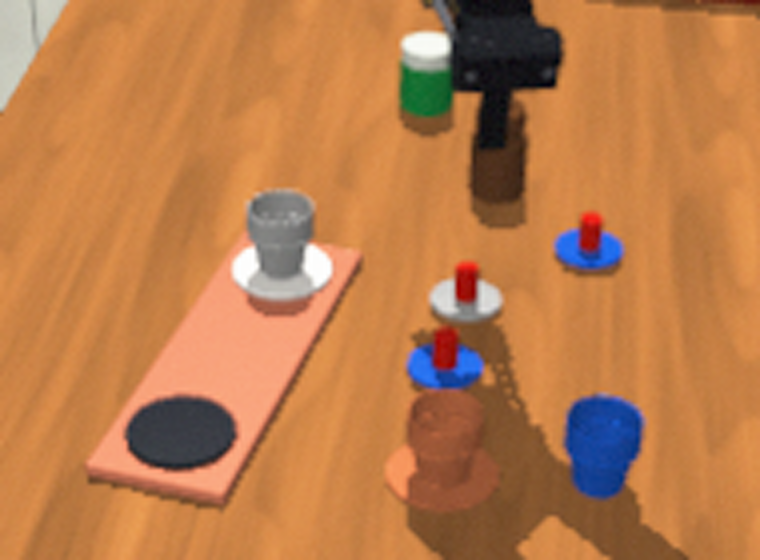

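The cup stands in the middle of the white coaster (crop (282,235)). Now the steel lid at crop (466,298).

```bash
python3 -m inch '[[50,6,-18,10,0],[50,7,-18,40,0],[50,7,-18,70,0],[50,7,-18,100,0],[50,7,-18,110,0],[50,7,-18,110,0],[50,7,-18,110,0]]'
python3 - <<'E'
from h import *
to(.4692,-.109,.017)
p,w=cloud("side"); cv2.imwrite("pics/s5.png",cv2.resize(p[150:250,230:370],None,fx=5,fy=5,interpolation=cv2.INTER_CUBIC)[:,:,::-1])
E
```

```text
time_s: 9.15
position: [0.475, -0.1112, 0.061]
tcp_rot: [[0.96, 0.28, 0.021], [0.28, -0.96, -0.005], [0.019, 0.011, -1.0]]
force: [0.3, -0.5, -0.4]
opening: 0.581
t 9.15 pos [ 0.475  -0.1112  0.061 ] open 0.581 shift mm [-5.7 -4.2 43.8]
```

View pics/s5.png

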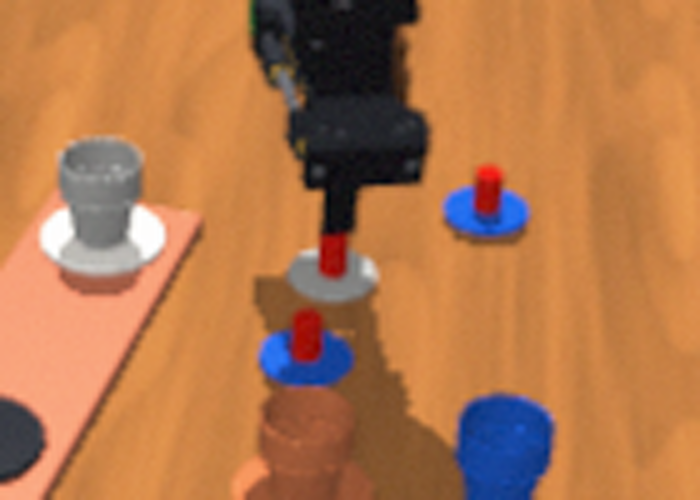

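The gripper is over the steel lid (crop (333,270)); closing in.

```bash
python3 -m inch '[[50,-6,-4,8,0],[50,-6,-4,28,0],[50,-6,-4,42,0],[50,-6,-4,44,0],[20,-6,-4,44,0],[5,-6,-4,44,0],[5,-6,-4,44,0],[5,-6,-4,44,0]]'
python3 -m inch '[[5,0,0,0,0],[5,0,0,0,0],[5,0,0,0,0],[5,0,0,0,0]]'
```

```text
time_s: 10.0
position: [0.4696, -0.1096, 0.018]
tcp_rot: [[0.96, 0.28, 0.023], [0.28, -0.96, -0.006], [0.02, 0.012, -1.0]]
force: [0.6, 0.2, -0.0]
opening: 0.293
time_s: 10.4
position: [0.4697, -0.1097, 0.0181]
tcp_rot: [[0.96, 0.28, 0.023], [0.28, -0.96, -0.006], [0.021, 0.012, -1.0]]
force: [-0.3, -0.3, 3.0]
opening: 0.219
```

```bash
python3 -m inch '[[5,0,0,-10,0],[5,0,0,-40,0],[5,0,0,-80,0],[5,0,0,-115,0],[5,0,0,-120,0],[5,0,0,-120,0],[5,0,0,-120,0],[5,0,0,-120,0]]'
python3 -c "
from h import *
to(.6262,-.1205,.135)"
```

```text
time_s: 11.2
position: [0.4658, -0.1084, 0.1367]
tcp_rot: [[0.96, 0.28, 0.02], [0.28, -0.96, -0.005], [0.018, 0.01, -1.0]]
force: [0.2, -0.5, -1.3]
opening: 0.22
t 11.2 pos [ 0.4658 -0.1084  0.1367] open 0.22 shift mm [150.5  56.5   5. ]
```

```bash
python3 -m inch '[[5,30,11,3,0],[5,70,26,3,0],[5,110,41,3,0],[5,145,55,3,0],[5,150,56,3,0],[5,150,56,3,0],[5,150,56,3,0],[5,150,56,3,0]]'
python3 - <<'E'
from h import *
to(.6262,-.1205,.100)
for n in("top","side"):
    p,w=cloud(n); h=cv2.cvtColor(p,cv2.COLOR_RGB2HSV); H,S,V=h[...,0],h[...,1],h[...,2]
    b=near(p,w,(.6258,-.1208),.04,.03,.082)&(S<70); print(n,"cup?",b.sum(),circ(w,b))
    b=near(p,w,(.6258,-.1208),.045,.112,.135)&(S<70); print(n,"disc?",b.sum(),circ(w,b) if b.sum() else "")
    if n=="side": cv2.imwrite("pics/s6.png",cv2.resize(p[140:220,200:310],None,fx=6,fy=6,interpolation=cv2.INTER_CUBIC)[:,:,::-1])
E
```

```text
time_s: 12.0
position: [0.6234, -0.1197, 0.1361]
tcp_rot: [[0.96, 0.28, 0.017], [0.28, -0.96, -0.003], [0.015, 0.008, -1.0]]
force: [-0.0, 1.0, -1.0]
opening: 0.222
t 12.0 pos [ 0.6234 -0.1197  0.1361] open 0.222 shift mm [ 1.9  1.3 36.1]
top cup? 0 [0. 0. 0.]
top disc? 0 
side cup? 261 [ 0.6265 -0.1223  0.033 ]
side disc? 98 [ 0.6225 -0.1156  0.0296]
```

View pics/s6.png

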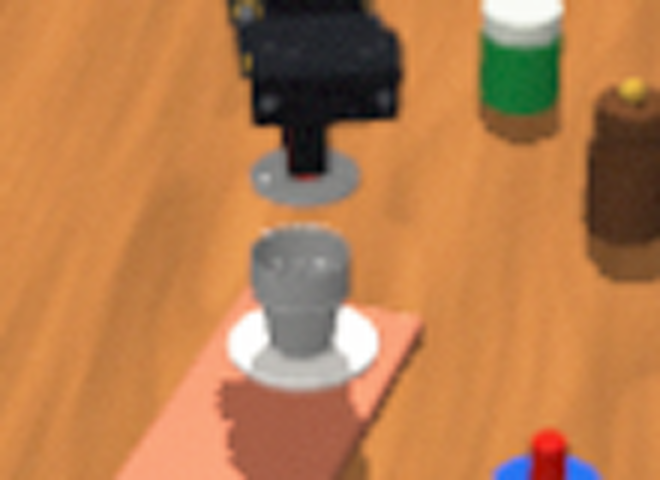

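The lid hangs over the cup, about 2 mm short in x (lid centre at crop 305 vs cup 300), which agrees with the computed shift. Lowering.

```bash
python3 -m inch '[[5,2,1,10,0],[5,2,1,25,0],[5,2,1,36,0],[5,2,1,41,0],[5,2,1,43,0],[5,2,1,44,0],[5,2,1,44,0]]'
```

```text
time_s: 12.8
position: [0.6274, -0.1206, 0.093]
tcp_rot: [[0.96, 0.28, 0.019], [0.28, -0.96, -0.004], [0.017, 0.01, -1.0]]
force: [-0.3, 0.1, 0.6]
opening: 0.218
```

```bash
python3 -m inch '[[5,-1,0,1,0],[5,-1,0,2,0],[5,-1,0,3,0],[5,-1,0,3,0],[5,-1,0,3,0]]'
```

```text
time_s: 13.3
position: [0.6267, -0.121, 0.0902]
tcp_rot: [[0.96, 0.28, 0.02], [0.28, -0.96, -0.004], [0.017, 0.01, -1.0]]
force: [-0.1, -0.3, 1.0]
opening: 0.219
```

```bash
python3 -m inch '[[5,0,0,1,0],[5,0,0,1,0],[25,0,0,1,0],[40,0,0,1,0],[50,0,0,1,0],[50,0,0,1,0],[50,0,0,1,0]]'
python3 -m inch '[[50,0,0,-10,0],[50,0,0,-40,0],[50,0,0,-80,0],[50,0,0,-110,0],[87,0,0,-115,0],[87,0,0,-115,0],[87,0,0,-115,0]]'
python3 -c "
from h import *
to(.460,.316,.2); to(.53,.05,.2)"
```

```text
time_s: 14.0
position: [0.6266, -0.121, 0.089]
tcp_rot: [[0.96, 0.28, 0.019], [0.28, -0.96, -0.004], [0.017, 0.01, -1.0]]
force: [-0.4, -0.7, -0.4]
opening: 0.541
time_s: 14.7
position: [0.6234, -0.1201, 0.2028]
tcp_rot: [[0.96, 0.28, 0.017], [0.28, -0.96, -0.003], [0.015, 0.008, -1.0]]
force: [-0.1, -0.3, -0.9]
opening: 0.764
t 14.7 pos [ 0.6234 -0.1201  0.2028] open 0.764 shift mm [ -34.8 -464.4   -1.5]
t 14.7 pos [ 0.6234 -0.1201  0.2028] open 0.764 shift mm [ -42.1 -189.5    0.7]
```

```bash
python3 -m inch '[[87,-4,-40,0,0],[87,-7,-80,0,0],[87,-10,-125,0,0],[87,-13,-170,0,0],[87,-16,-215,0,0],[87,-19,-255,0,0],[87,-20,-260,0,0],[87,-20,-260,0,0]]'
python3 -m inch '[[87,-3,-40,0,0],[87,-6,-80,0,0],[87,-9,-125,0,0],[87,-12,-170,0,0],[87,-14,-200,0,0],[87,-14,-202,0,0],[87,-14,-202,0,0],[87,-14,-202,0,0]]'
python3 - <<'E'
from h import *
to(.460,.316,.1)
for n in("top","side"):
    p,w=cloud(n); z=w[...,2]
    h=cv2.cvtColor(p,cv2.COLOR_RGB2HSV);H,S,V=h[...,0],h[...,1],h[...,2]
    b=near(p,w,(.6262,-.1206),.04,.076,.09)&(S<80); print(n,"disc",b.sum(),circ(w,b),np.median(z[b]))
    b=near(p,w,(.6262,-.1206),.04,.03,.14)&(S>170)&(V>90)&((H<6)|(H>174)); print(n,"knob",b.sum(),np.median(w[b],0),np.percentile(z[b],98))
    b=near(p,w,(.6262,-.1206),.04,.03,.075)&(S<80); print(n,"cup",b.sum(),circ(w,b))
    if n=="side": cv2.imwrite("pics/s7.png",cv2.resize(p[130:330,180:370],None,fx=3,fy=3,interpolation=cv2.INTER_CUBIC)[:,:,::-1])
E
```

```text
time_s: 15.5
position: [0.5299, 0.1249, 0.1989]
tcp_rot: [[0.959, 0.283, 0.013], [0.283, -0.959, -0.004], [0.012, 0.007, -1.0]]
force: [0.1, -0.3, 0.3]
opening: 1.001
time_s: 16.3
position: [0.4604, 0.3131, 0.1968]
tcp_rot: [[0.96, 0.281, 0.013], [0.281, -0.96, -0.005], [0.011, 0.008, -1.0]]
force: [0.4, -0.5, 0.9]
opening: 1.002
t 16.3 pos [0.4604 0.3131 0.1968] open 1.002 shift mm [-0.6 -3.7 96.7]
top disc 302 [ 0.6246 -0.1189  0.0302] 0.081689120620145
top knob 37 [ 0.62337821 -0.11998441  0.11146708] 0.11574233565835852
top cup 23 [ 0.6239 -0.1191  0.0282]
side disc 116 [ 0.6261 -0.1169  0.0313] 0.08370742677751564
side knob 42 [ 0.6261331  -0.11491245  0.10252642] 0.11468996100387631
side cup 146 [ 0.6272 -0.1111  0.0257]
```

View pics/s7.png

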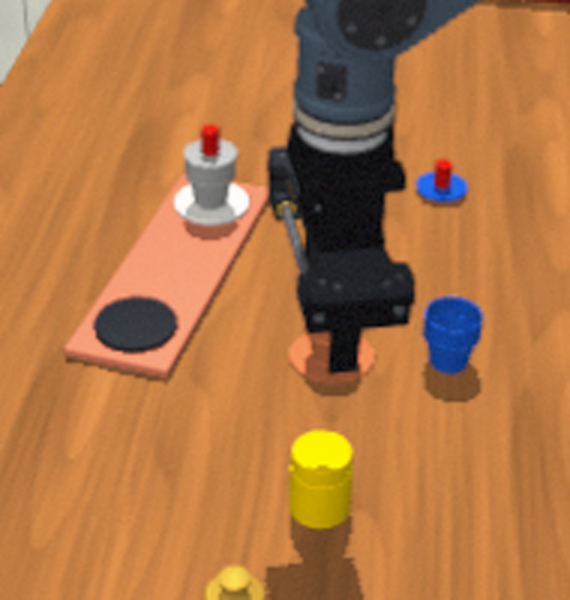

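The lid sits level on the cup (crop (210,150)): disc top 0.082, as expected. Now the mustard jar.

```bash
python3 -m inch '[[87,-1,-4,20,0],[87,-1,-4,60,0],[87,-1,-4,90,0],[87,-1,-4,100,0],[87,-1,-4,100,0],[87,-1,-4,100,0]]'
python3 -c "
from h import *
to(.460,.316,.024)"
```

```text
time_s: 17.0
position: [0.4608, 0.3161, 0.0979]
tcp_rot: [[0.96, 0.279, 0.015], [0.279, -0.96, -0.004], [0.013, 0.008, -1.0]]
force: [0.5, -0.9, 0.5]
opening: 1.004
t 17.0 pos [0.4608 0.3161 0.0979] open 1.004 shift mm [-1.8 -0.7 73.9]
```

```bash
python3 -m inch '[[87,-2,-1,20,0],[87,-2,-1,45,0],[87,-2,-1,68,0],[87,-2,-1,74,0],[87,-2,-1,74,0],[60,-2,-1,74,0],[40,-2,-1,74,0],[40,-2,-1,74,0]]'
python3 -m inch '[[40,0,0,0,0],[40,0,0,0,0],[40,0,0,0,0]]'
python3 -m inch '[[40,0,0,-15,0],[40,0,0,-50,0],[40,0,0,-80,0],[40,0,0,-85,0],[40,0,0,-85,0],[40,0,0,-85,0]]'
python3 -c "
from h import *
to(.666,.1055,.105)"
```

```text
time_s: 17.8
position: [0.4604, 0.3166, 0.025]
tcp_rot: [[0.96, 0.279, 0.017], [0.279, -0.96, -0.003], [0.015, 0.007, -1.0]]
force: [0.8, 0.3, -0.3]
opening: 0.809
time_s: 18.1
position: [0.4609, 0.3165, 0.0256]
tcp_rot: [[0.96, 0.28, 0.018], [0.28, -0.96, -0.003], [0.016, 0.008, -1.0]]
force: [0.6, -2.0, 5.1]
opening: 0.617
time_s: 18.7
position: [0.4582, 0.3163, 0.1092]
tcp_rot: [[0.96, 0.28, 0.015], [0.28, -0.96, -0.004], [0.014, 0.008, -1.0]]
force: [-0.6, 0.4, -1.7]
opening: 0.617
t 18.7 pos [0.4582 0.3163 0.1092] open 0.617 shift mm [140.4 260.5   8.3]
```

```bash
python3 -m inch '[[40,18,34,0,0],[40,40,76,0,0],[40,64,118,0,0],[40,88,160,0,0],[40,112,205,0,0],[40,132,245,0,0],[40,140,260,0,0],[40,140,260,0,0]]'
python3 -m inch '[[40,0,0,0,0],[40,0,0,0,0]]'
python3 - <<'E'
from h import *
to(.666,.1055,.047)
p,w=cloud("side"); cv2.imwrite("pics/s8.png",cv2.resize(p[150:290,180:320],None,fx=4,fy=4,interpolation=cv2.INTER_CUBIC)[:,:,::-1])
E
```

```text
time_s: 19.5
position: [0.6662, 0.1032, 0.1109]
tcp_rot: [[0.961, 0.276, 0.014], [0.276, -0.961, -0.004], [0.012, 0.008, -1.0]]
force: [-0.8, -0.6, -1.1]
opening: 0.612
time_s: 19.7
position: [0.6638, 0.1045, 0.1094]
tcp_rot: [[0.961, 0.277, 0.009], [0.277, -0.961, -0.004], [0.008, 0.006, -1.0]]
force: [-0.5, -0.6, -1.6]
opening: 0.616
t 19.7 pos [0.6638 0.1045 0.1094] open 0.616 shift mm [ 1.9 -0.7 62.4]
```

View pics/s8.png

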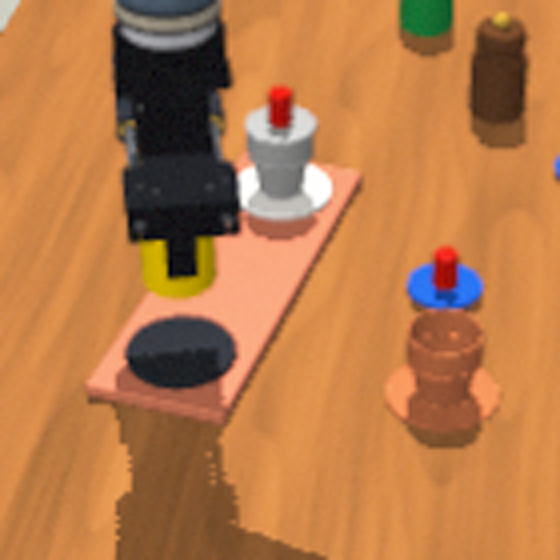

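The jar (crop (179,265)) hangs over the black coaster (crop (180,352)). Lowering.

```bash
python3 -m inch '[[40,2,-1,15,0],[40,2,-1,35,0],[40,2,-1,55,0],[40,2,-1,61,0],[40,2,-1,64,0],[40,2,-1,65,0],[40,2,-1,66,0],[40,2,-1,66,0]]'
python3 -m inch '[[40,0,0,0,0],[40,0,0,0,0]]'
```

```text
time_s: 20.55
position: [0.667, 0.1061, 0.0447]
tcp_rot: [[0.961, 0.278, 0.012], [0.278, -0.961, -0.004], [0.01, 0.007, -1.0]]
force: [0.4, -0.3, -2.1]
opening: 0.616
time_s: 20.75
position: [0.6675, 0.1061, 0.0454]
tcp_rot: [[0.961, 0.278, 0.013], [0.278, -0.961, -0.004], [0.011, 0.007, -1.0]]
force: [-0.4, -0.4, -1.9]
opening: 0.614
```

```bash
python3 -m inch '[[40,-1,0,1,0],[40,-1,0,2,0],[40,-1,0,2.5,0],[40,-1,0,2.5,0]]'
```

```text
time_s: 21.15
position: [0.6665, 0.1056, 0.0437]
tcp_rot: [[0.961, 0.278, 0.013], [0.278, -0.961, -0.004], [0.011, 0.008, -1.0]]
force: [-2.5, 0.0, 4.4]
opening: 0.612
```

Contact. Release, rise, and head for the mill.

```bash
python3 -m inch '[[60,0,0,0,0],[80,0,0,0,0],[87,0,0,0,0],[87,0,0,0,0],[87,0,0,-20,0],[87,0,0,-60,0],[87,0,0,-100,0],[87,0,0,-140,0]]'
python3 -m inch '[[87,0,0,-10,0],[87,0,0,-12,0],[87,0,0,-12,0]]'
python3 - <<'E'
from h import *
to(.453,-.294,.19)
E
```

```text
time_s: 21.95
position: [0.6645, 0.1062, 0.1847]
tcp_rot: [[0.961, 0.278, 0.012], [0.278, -0.961, -0.004], [0.011, 0.007, -1.0]]
force: [1.1, 0.5, 0.9]
opening: 1.0
time_s: 22.25
position: [0.6634, 0.1063, 0.1955]
tcp_rot: [[0.961, 0.278, 0.01], [0.278, -0.961, -0.004], [0.009, 0.007, -1.0]]
force: [0.1, 0.1, -0.2]
opening: 0.996
t 22.25 pos [0.6634 0.1063 0.1955] open 0.996 shift mm [-313.3  326.1    4.9]
```

```bash
python3 -m inch '[[87,-30,32,0,0],[87,-60,63,0,0],[87,-92,96,0,0],[87,-122,127,0,0],[87,-150,156,0,0],[87,-155,161,0,0],[87,-155,161,0,0]]'
python3 - <<'E'
from h import *
uv={}
for n in("top","side"):
    p,w=cloud(n); z=w[...,2]; h=cv2.cvtColor(p,cv2.COLOR_RGB2HSV);H,S,V=h[...,0],h[...,1],h[...,2]
    for lo,hi in((.075,.096),(.01,.058)):
        b=near(p,w,(.452,-.295),.04,lo,hi); print(n,lo,b.sum(),circ(w,b),np.round(np.median(w[b],0),4))
    b=near(p,w,(.452,-.295),.03,.085,.12)&(H>14)&(H<32)&(S>100)&(V>110)
    uv[n]=np.argwhere(b)[:,::-1].mean(0); print("ball",b.sum(),uv[n])
    b=near(p,w,(.666,.1055),.045,.055,.1); print(n,"mustard",b.sum(),circ(w,b),np.percentile(z[b],95))
print(tri(uv["top"],uv["side"]),plane("top",uv["top"],.097))
to(.453,-.294,.19)
E
```

```text
time_s: 22.95
position: [0.5577, -0.0921, 0.1933]
tcp_rot: [[0.961, 0.275, 0.006], [0.275, -0.961, -0.002], [0.005, 0.004, -1.0]]
force: [0.3, 0.3, -0.1]
opening: 0.998
top 0.075 219 [ 0.4514 -0.3007  0.0232] [ 0.4515 -0.2987  0.0864]
top 0.01 84 [ 0.4522 -0.2993  0.026 ] [ 0.4416 -0.2823  0.0443]
ball 27 [404.07407407 232.59259259]
top mustard 316 [0.6639 0.1076 0.0269] 0.08973566927024279
side 0.075 96 [ 0.457  -0.2969  0.0255] [ 0.455  -0.2923  0.0879]
side 0.01 162 [ 0.4538 -0.2949  0.0267] [ 0.4551 -0.2825  0.0336]
ball 18 [305.05555556 154.88888889]
side mustard 309 [0.6676 0.1084 0.0293] 0.08953365693449011
(array([ 0.4556, -0.3023,  0.095 ]), 0.0026) [ 0.4541 -0.3019]
t 23.05 pos [ 0.5591 -0.0906  0.194 ] open 1.0 shift mm [-158.5  165.9    3.7]
```

```bash
python3 -m inch '[[87,-30,32,0,0],[87,-60,64,0,0],[87,-92,98,0,0],[87,-124,132,0,0],[87,-155,165,0,0],[87,-159,172,0,0],[87,-159,172,0,0],[87,-159,172,0,0]]'
python3 -m inch '[[87,0,0,30,0],[87,0,0,60,0],[87,0,0,70,0],[87,0,0,70,0],[87,0,0,70,0]]'
python3 - <<'E'
from h import *
to(.4535,-.300,.039)
p,w=cloud("side"); cv2.imwrite("pics/s9.png",cv2.resize(p[100:220,230:370],None,fx=5,fy=5,interpolation=cv2.INTER_CUBIC)[:,:,::-1])
E
```

```text
time_s: 23.85
position: [0.455, -0.2982, 0.1933]
tcp_rot: [[0.96, 0.279, 0.008], [0.279, -0.96, -0.001], [0.008, 0.003, -1.0]]
force: [-0.3, -0.0, -0.0]
opening: 1.001
time_s: 24.35
position: [0.4565, -0.2978, 0.1239]
tcp_rot: [[0.96, 0.281, 0.009], [0.281, -0.96, -0.002], [0.008, 0.004, -1.0]]
force: [0.3, 0.4, 0.5]
opening: 1.003
t 24.35 pos [ 0.4565 -0.2978  0.1239] open 1.003 shift mm [-4.2  0.9 84.9]
```

View pics/s9.png

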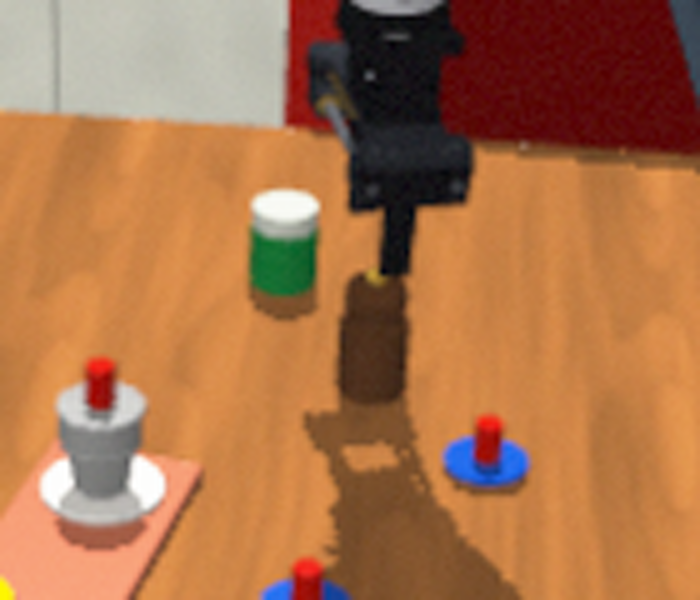

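The gripper is centred over the mill (crop (375,330)), and the green jar is clear. Descend and grip.

```bash
python3 -m inch '[[87,-4,1,25,0],[87,-4,1,50,0],[87,-4,1,75,0],[87,-4,1,84,0],[87,-4,1,84,0],[60,-4,1,84,0],[40,-4,1,84,0],[40,-4,1,84,0]]'
python3 -m inch '[[40,0,0,0,0],[40,0,0,0,0],[40,0,0,0,0]]'
python3 -m inch '[[40,0,0,-15,0],[40,0,0,-50,0],[40,0,0,-90,0],[40,0,0,-100,0],[40,0,0,-100,0],[40,0,0,-100,0]]'
python3 -c "
from h import *
to(.646,-.0075,.14); to(.5,-.05,.14)"
```

```text
time_s: 25.2
position: [0.4545, -0.3012, 0.0416]
tcp_rot: [[0.96, 0.28, 0.011], [0.28, -0.96, -0.004], [0.01, 0.007, -1.0]]
force: [0.4, 0.0, 1.0]
opening: 0.814
time_s: 25.5
position: [0.4555, -0.3025, 0.0423]
tcp_rot: [[0.96, 0.28, 0.014], [0.281, -0.96, -0.007], [0.011, 0.011, -1.0]]
force: [0.0, -1.6, 2.7]
opening: 0.588
time_s: 26.1
position: [0.4531, -0.3008, 0.141]
tcp_rot: [[0.96, 0.28, 0.011], [0.281, -0.96, -0.005], [0.01, 0.008, -1.0]]
force: [-0.4, 0.6, -2.6]
opening: 0.587
t 26.1 pos [ 0.4531 -0.3008  0.141 ] open 0.587 shift mm [ 267.4 -227.4    1.8]
t 26.1 pos [ 0.4531 -0.3008  0.141 ] open 0.587 shift mm [ 115.4 -227.5    0.3]
```

```bash
python3 -m inch '[[40,18,-35,0,0],[40,38,-75,0,0],[40,60,-118,0,0],[40,82,-162,0,0],[40,104,-205,0,0],[40,115,-226,0,0],[40,115,-226,0,0]]'
python3 -m inch '[[40,30,0,0,0],[40,70,0,0,0],[40,110,0,0,0],[40,145,0,0,0],[40,150,0,0,0],[40,150,0,0,0],[40,150,0,0,0]]'
python3 - <<'E'
from h import *
to(.646,-.0075,.058)
p,w=cloud("side"); cv2.imwrite("pics/s10.png",cv2.resize(p[130:270,180:340],None,fx=4,fy=4,interpolation=cv2.INTER_CUBIC)[:,:,::-1])
E
```

```text
time_s: 26.8
position: [0.4982, -0.0477, 0.1381]
tcp_rot: [[0.958, 0.285, 0.006], [0.285, -0.958, -0.002], [0.005, 0.004, -1.0]]
force: [-0.3, -0.3, -2.2]
opening: 0.59
time_s: 27.5
position: [0.6395, -0.0056, 0.137]
tcp_rot: [[0.959, 0.284, 0.001], [0.284, -0.959, -0.002], [0.0, 0.002, -1.0]]
force: [-0.4, -0.1, -1.8]
opening: 0.587
t 27.5 pos [ 0.6395 -0.0056  0.137 ] open 0.587 shift mm [ 5.6  3.5 79. ]
```

View pics/s10.png

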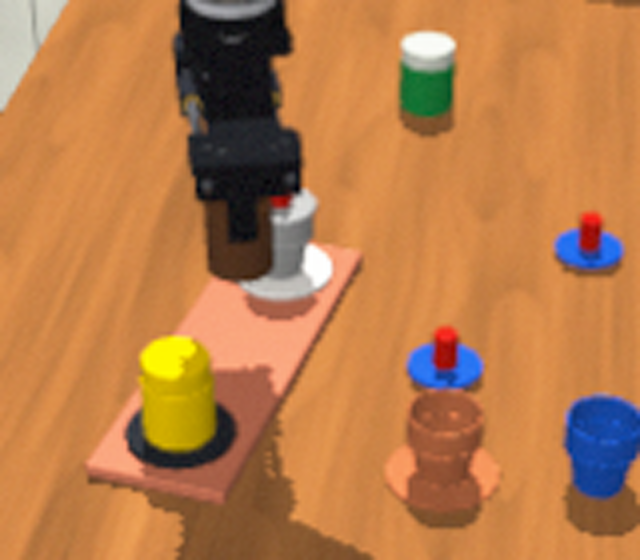

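The jar stands on the black coaster (crop (178,400)) and the mill hangs over the board between the coasters. Lowering.

```bash
python3 -m inch '[[40,6,3,15,0],[40,6,3,40,0],[40,6,3,65,0],[40,6,3,76,0],[40,6,3,80,0],[40,6,3,81,0],[40,6,3,81,0],[40,6,3,81,0]]'
python3 -c "
from h import *
to(.646,-.0075,.0543)"
```

```text
time_s: 28.35
position: [0.6472, -0.007, 0.0577]
tcp_rot: [[0.959, 0.284, 0.004], [0.284, -0.959, -0.002], [0.003, 0.003, -1.0]]
force: [0.9, -0.3, -2.8]
opening: 0.59
t 28.35 pos [ 0.6472 -0.007   0.0577] open 0.59 shift mm [-1.3  0.1  3.4]
```

```bash
python3 -m inch '[[40,-1,0,2,0],[40,-1,0,3,0],[40,-1,0,4,0],[40,-1,0,4.5,0],[40,-1,0,4.5,0]]'
```

```text
time_s: 28.85
position: [0.6463, -0.0074, 0.0542]
tcp_rot: [[0.959, 0.284, 0.004], [0.284, -0.959, -0.002], [0.003, 0.003, -1.0]]
force: [-2.6, 0.1, 5.8]
opening: 0.589
```

Contact. Release, rise, back off, and check everything.

```bash
python3 -m inch '[[60,0,0,0,0],[80,0,0,0,0],[87,0,0,0,0],[87,0,0,0,0],[87,0,0,-20,0],[87,0,0,-60,0],[87,0,0,-100,0],[87,0,0,-140,0]]'
python3 -m inch '[[87,-30,0,-20,0],[87,-70,0,-30,0],[87,-110,0,-30,0],[87,-150,0,-30,0],[87,-190,0,-30,0],[87,-220,0,-30,0],[87,-220,0,-30,0]]'
python3 - <<'E'
from h import *
C={n:cloud(n) for n in("top","side")}
for k,xy,R,lo,hi in(("mill",(.646,-.0075),.045,.085,.13),("mustard",(.666,.1055),.045,.05,.11),("liddisc",(.626,-.1206),.04,.074,.092),("knob",(.626,-.1206),.03,.095,.14),("copper",(.468,.1117),.035,.05,.09),("relish",(.532,-.452),.045,.06,.09),("weight",(.516,.4455),.02,.04,.07)):
    for n,(p,w) in C.items():
        b=near(p,w,xy,R,lo,hi); print(k,n,b.sum(),circ(w,b),np.round(np.percentile(w[b][:,2],97),4) if b.sum() else "")
s=np.vstack([cv2.resize(C[n][0][a:a+140,180:400],None,fx=2.1,fy=2.1) for n,a in(("top",130),("side",130))]); cv2.imwrite("pics/end.png",s[:,:,::-1])
E
```

```text
time_s: 29.65
position: [0.6455, -0.007, 0.1952]
tcp_rot: [[0.959, 0.284, 0.003], [0.284, -0.959, -0.002], [0.003, 0.003, -1.0]]
force: [0.2, 0.2, 0.8]
opening: 1.001
time_s: 30.35
position: [0.4302, -0.0691, 0.2244]
tcp_rot: [[0.959, 0.282, -0.001], [0.282, -0.959, -0.001], [-0.001, 0.001, -1.0]]
force: [-0.4, -0.4, -0.9]
opening: 0.999
mill top 224 [ 0.6436 -0.0056  0.0231] 0.1091
mill side 149 [ 0.6461 -0.0039  0.0244] 0.1105
mustard top 328 [0.663  0.1078 0.0275] 0.0904
mustard side 337 [0.6667 0.1088 0.0293] 0.0906
liddisc top 315 [ 0.6243 -0.1194  0.0306] 0.0872
liddisc side 145 [ 0.6291 -0.121   0.0329] 0.0896
knob top 53 [ 0.624  -0.119   0.0104] 0.1162
knob side 48 [ 0.6251 -0.1181  0.0121] 0.1161
copper top 60 [0.467  0.1122 0.0281] 0.0627
copper side 140 [0.4703 0.11   0.0313] 0.0627
relish top 268 [ 0.5322 -0.456   0.0264] 0.0729
relish side 89 [ 0.5333 -0.4562  0.0294] 0.075
weight top 58 [0.5165 0.4442 0.0136] 0.0548
weight side 91 [0.5178 0.4468 0.0138] 0.0536
```

View pics/end.png

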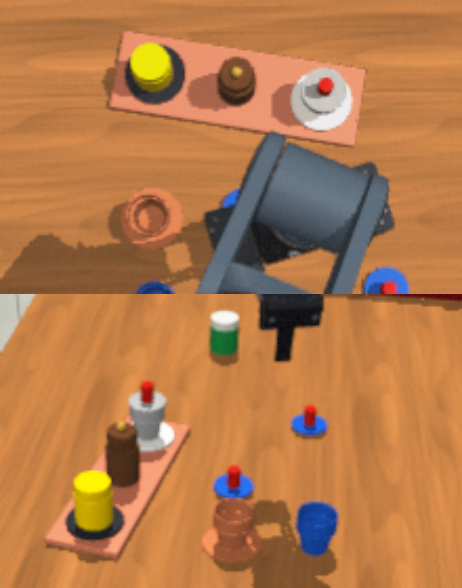

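Everything stands upright and in place: jar at (152,68), mill (237,80), lidded cup (323,92), copper cup (151,214). The arm is clear, so I hand in.

```bash
python3 -c "
from rig import bot
print(bot.hand_in())"
```

```text
the job is handed in; nothing more can be done
None
```

The tasting board is laid out as asked and the job is handed in, after about 30 s of robot time. I lifted the silver cup alone off the stack onto the white coaster, then seated the red-knobbed steel lid on it. The mustard jar went on the black coaster and the pepper mill midway between the two.

**Last checks (both cameras):**

| Item | Distance from its target |
|---|---|
| Cup with lid | about 2–3 mm from the white coaster's centre |
| Mustard jar | about 3 mm from the black coaster's centre |
| Pepper mill | about 3 mm from midway |

- **Lid:** it sits level on the cup. When I measured it just after placing it, its disc top was at a height of 0.082–0.084 m, where a seated lid should be.
- **Left in place:** the copper cup, green jar and brass weight have not moved beyond measurement noise. Only the side camera's view of the green jar changed, by 9 mm. That was a poor first reading, with few pixels, and the top camera agrees to 2 mm.
- **End state:** everything stands upright, and the gripper is open and clear.

**Disagreements:**
- **Cameras:** the two views differ by 2–5 mm in x, about what the calibration and depth noise would give.
- **Tool tilt:** the tool leaned by up to about 1.3° during the moves, with no visible effect on the placings.

No check failed, but the hand-in gave no verdict.

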